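# Close the coupon pots with their stacked lids

## Task

Four glass pots with metal test coupons stand open on the bench gathering dust, and their lids have been stacked one on another. Take the stack apart and close every pot with its own lid: the one of its size, in the colour of the tape round the pot and the pad inside it, set home so that it lies level with its plug down in the mouth. Leave the pots standing where they are, within about 3 cm, and do not disturb the oil bottle or the beaker.

Things in the scene. Friction and masses are not known exactly. Their poses are not given: they have to be found in the camera images.
- lid_black: black round lid, knurled rim 67 mm in diameter and 10 mm thick with a flat top; below the rim a pale tapered plug, 6 mm deep, 51 mm wide at the rim and 45 mm at its lower end. 16 mm high in all; origin at the centre of the plug's underside, z up through the lid, so the rim spans z = 6 to 16 mm. About 45 g. Starts at the bottom of the stack. Take it by the rim from above.
- lid_yellow: yellow round lid, knurled rim 56 mm in diameter and 10 mm thick with a flat top; below the rim a pale tapered plug, 6 mm deep, 40 mm wide at the rim and 34 mm at its lower end. 16 mm high in all; origin at the centre of the plug's underside, z up through the lid, so the rim spans z = 6 to 16 mm. About 34 g. Starts second from the bottom of the stack. Take it by the rim from above.
- lid_blue: blue round lid, knurled rim 45 mm in diameter and 10 mm thick with a flat top; below the rim a pale tapered plug, 6 mm deep, 29 mm wide at the rim and 23 mm at its lower end. 16 mm high in all; origin at the centre of the plug's underside, z up through the lid, so the rim spans z = 6 to 16 mm. About 25 g. Starts second from the top of the stack. Take it by the rim from above.
- lid_red: red round lid, knurled rim 34 mm in diameter and 10 mm thick with a flat top; below the rim a pale tapered plug, 6 mm deep, 18 mm wide at the rim and 12 mm at its lower end. 16 mm high in all; origin at the centre of the plug's underside, z up through the lid, so the rim spans z = 6 to 16 mm. About 16 g. Starts at the top of the stack. Take it by the rim from above.
- pot_black: open round glass pot with a strip of black tape round it, 62 mm outside diameter, 46 mm high, wall 2.5 mm, mouth 57 mm, floor 6 mm thick with a thin black pad and a small round metal coupon lying in it; belongs to the black lid. Origin at the centre of its underside, z up. Loose. With its lid home the lid's rim rests on the pot's edge (lid origin 40 mm above pot origin).
- pot_yellow: open round glass pot with a strip of yellow tape round it, 51 mm outside diameter, 41 mm high, wall 2.5 mm, mouth 46 mm, floor 6 mm thick with a thin yellow pad and a small round metal coupon lying in it; belongs to the yellow lid. Origin at the centre of its underside, z up. Loose. With its lid home the lid's rim rests on the pot's edge (lid origin 35 mm above pot origin).
- pot_blue: open round glass pot with a strip of blue tape round it, 40 mm outside diameter, 36 mm high, wall 2.5 mm, mouth 35 mm, floor 6 mm thick with a thin blue pad and a small round metal coupon lying in it; belongs to the blue lid. Origin at the centre of its underside, z up. Loose. With its lid home the lid's rim rests on the pot's edge (lid origin 30 mm above pot origin).
- pot_red: open round glass pot with a strip of red tape round it, 29 mm outside diameter, 31 mm high, wall 2.5 mm, mouth 24 mm, floor 6 mm thick with a thin red pad and a small round metal coupon lying in it; belongs to the red lid. Origin at the centre of its underside, z up. Loose. With its lid home the lid's rim rests on the pot's edge (lid origin 25 mm above pot origin).
- oil_bottle: small brown glass bottle with a black cap, 33 mm wide, 66 mm high, loose, standing beyond the pots; not to be handled. Origin at the centre of its underside.
- beaker: small glass beaker, 58 mm wide, 70 mm high, loose, standing to the right of the pots; not to be handled. Origin at the centre of its underside.
Not all that is in view belongs to the job. Leave any red look-alike of the lid_yellow alone. Leave any green look-alike of the lid_black alone.

How it is judged:
At the end, for the whole second after the job is handed in: Each of the four lids lies home on the pot of its own colour: centres within 8 mm, seated to within 2 mm of its height, level within 0.06 rad; each pot upright within 0.06 rad, within 30 mm of where it stood; lids and pots at rest (horizontal distance between lid_black and pot_black below 0.008 m and z of lid_black in the frame of pot_black between 0.038 and 0.042 m and angle between each of lid_black, pot_black, lid_yellow, pot_yellow, lid_blue, pot_blue, lid_red, pot_red's own z axis and vertical below 0.06 rad and distance of each of pot_black, pot_yellow, pot_blue, pot_red from where it was at the start of the episode below 0.03 m and linear speed of each of lid_black, pot_black, lid_yellow, pot_yellow, lid_blue, pot_blue, lid_red, pot_red below 0.02 m/s and horizontal distance between lid_yellow and pot_yellow below 0.008 m and z of lid_yellow in the frame of pot_yellow between 0.033 and 0.037 m and horizontal distance between lid_blue and pot_blue below 0.008 m and z of lid_blue in the frame of pot_blue between 0.028 and 0.032 m and horizontal distance between lid_red and pot_red below 0.008 m and z of lid_red in the frame of pot_red between 0.023 and 0.027 m); the robot touches nothing.
It fails at once if the oil bottle or the beaker is knocked over or shoved more than 30 mm (angle between any of oil_bottle, beaker's own z axis and vertical above 0.5 rad or distance of any of oil_bottle, beaker from where it was at the start of the episode above 0.03 m).
It fails at once if a pot is tipped over (angle between any of pot_black, pot_yellow, pot_blue, pot_red's own z axis and vertical above 0.6 rad).
It also fails if it takes over 99 s, if anything falls off the work surface, if the arm or the gripper's body presses on something with over 40 N, if the wrist force passes 120 N, or if a joint passes its speed limit or range.

## Robot

A 7-joint arm with a two-finger parallel gripper is mounted at the origin on a cart in front of the work surface, level with it; the furniture and walls round the work are solid. World frame = base frame: x ahead of the robot, y to its left, z up, the work surface at z = 0. Lengths are in m, angles in rad, forces in N, time in s.
With the tool pointing down it reaches from about 0.35 to 0.9 m from the base axis. Payload 8.1 kg.
Tool frame: the origin (TCP) lies at the very end of the fingers, on their centre line; the grasp point (between the pads) lies 19 mm behind it; z points along the fingers, x is the direction in which the jaws open and shut, and the axes are right-handed (so a half turn about z gives the same grasp; the last joint's range is limited). The gripper opens to 92 mm and grips with 3 to 60 N. Pads are 19 mm wide; open, the fingers measure 130 mm over their backs; the gripper's body (75 mm by 190 mm) begins 47 mm behind the grasp point.
Start: joints at [1.168, 0.434, 0.025, 1.573, -0.012, 1.134, -0.075], TCP at [0.185, -0.597, 0.227] pointing down, gripper open.
Joint ranges: [-2.62, 2.62], [-0.44, 2.09], [-1.27, 1.32], [0.08, 2.57], [-1.32, 4.46], [0.12, 2], [-2.74, 2.74]. Speed limits (rad/s): [2.22, 2.22, 3.01, 3.01, 3.14, 3.14, 3.14].

## Interface

Orientations are given as [roll, pitch, yaw] about the fixed x, y, z axes, in that order (R = Rz(yaw) Ry(pitch) Rx(roll)).
In Python, from bench import manip, grab_frame, get_calibration gives the robot as it stands.
- The arm moves only by the tool arm_command, never from a script. Its argument "commands" is a list of rows, each a list of 6 numbers: the shift along the tool's x, y, z in mm, then the turn, a rotation vector about the tool's x, y, z in degrees. In form: [[tx, ty, tz, rx, ry, rz], ...]. A call has exactly 8 rows; each row shifts and turns the commanded pose from where the row before left it, along the tool's axes as they then stand; what a row does not reach is not made up. A row lasts 1/8 s, in which the tool goes at most 62.5 mm and 10.7 degrees, less where a joint would pass 70% of its speed; a pose out of reach is approached as far as the arm can. A call is refused whole if a number of a shift passes 62.5 or a number of a turn 10.7, either way. A call with a gripper value outside its range is refused whole. "gripper" is the finger opening in mm, from 0 to 91.8, set as the call begins (left out, the last holds). The fingers move at their own pace and stop on an object; "force" is the grip in N (left out, the last holds). Time passes only in rows, so rows that do not move let the fingers close, or fill a call up. It gives the time, the measured TCP pose, the force and the opening at its end, in the units of the state.
- manip.state(): the state, without advancing time (a new reading comes with each control period).
- grab_frame(name): name is "scene" or "top"; returns the picture (480x640x3 uint8, red, green, blue); there is no depth.
- get_calibration(name): a dict with "fx", "fy", "cx", "cy" (pixels), "rvec" (rotation vector, rad) and "tvec" (3), from world to camera coordinates, as OpenCV has them. Camera axes: x right, y down, z forward; pixel columns grow to the right and rows downward; lengths in m; the calibration is good to about 2 mm. A picture is of the moment at which its call begins. get_calibration takes no time and is no camera call.
- manip.job_done(): hands the job in, once; it reports no verdict.
The state is a dict: "clock": time; "joints": joint angles; "dq": joint speeds; "effort": joint torques, N m; "ee_pos": TCP position; "tcp_rot": TCP orientation; "contact_force": force on the tool from outside, world axes, zero at the start; "moment": the same for the moment, N m; "grip_width": opening from 0.0 (shut) to 1.0 (fully open).
Only numpy, scipy, OpenCV 4.12 (cv2) and the standard library are available. Lean on these libraries where they do the work, as an engineer would, in place of code of your own. Each camera call takes 0.05 s, during which the arm holds its last target.

## Working session

There is one attempt and no reset: what is moved stays moved. The work goes in short steps, Python scripts to look and compute and a tool call to move; the robot and the scene stay as the last step left them, time stands still between calls to the robot, and variables do not carry over. Pictures are saved under pics/ and viewed, and the job is handed in when it is done.

Besides the shell and the picture viewer there is one more tool, called after ">>>" by a JSON object that holds its "op" and its "data". arm_command: Moves the arm, as the interface text tells. Its arguments: {"type":"object","properties":{"commands":{"type":"array","items":{"type":"array","items":{"type":"number"}}},"gripper":{"type":"number"},"force":{"type":"number"}},"required":["commands"]}

```bash
mkdir -p pics; ls
python3 - <<'E'
from bench import manip, grab_frame, get_calibration
import cv2
print(manip.state())
for n in("scene","top"):
    f=grab_frame(n); cv2.imwrite(f"pics/{n}0.png",f[:,:,::-1]); print(n,get_calibration(n))
E
```

```text
pics
{'clock': 0.0, 'joints': array([ 1.16838744,  0.4352063 ,  0.02497036,  1.57411466, -0.01160095,
        1.13401432, -0.07512108]), 'dq': array([ 4.94768708e-04,  2.14279622e-04,  5.38508336e-04,  1.48360029e-03,
       -3.21293356e-05,  2.76656918e-04,  3.67276222e-04]), 'effort': array([-4.66689471e-04, -6.67850733e+01,  9.84493196e-01, -3.14465082e+01,
       -6.07042154e-02,  4.26853937e-02,  8.03416060e-05]), 'ee_pos': array([ 0.18437575, -0.59663306,  0.22594853]), 'tcp_rot': array([ 3.14145021e+00,  1.59126732e-03, -1.27107666e+00]), 'contact_force': array([ 0.20439113, -0.35187211, -0.29286166]), 'moment': array([ 0.06645441, -0.03340371, -0.00496279]), 'grip_width': 0.9976350614695275}
scene {'fx': 477.35532082580403, 'fy': 477.35532082580403, 'cx': 320.1829004219209, 'cy': 253.91443802037728, 'rvec': array([ 0.96633684, -2.41534573,  1.11355868]), 'tvec': array([0.36843445, 0.29811646, 0.64294576])}
top {'fx': 456.4009608045835, 'fy': 456.4009608045835, 'cx': 326.37552611858837, 'cy': 234.95112112383998, 'rvec': array([ 2.16717907, -2.20303846,  0.11180227]), 'tvec': array([-0.01594598,  0.58702116,  0.88629034])}
```

View pics/scene0.png

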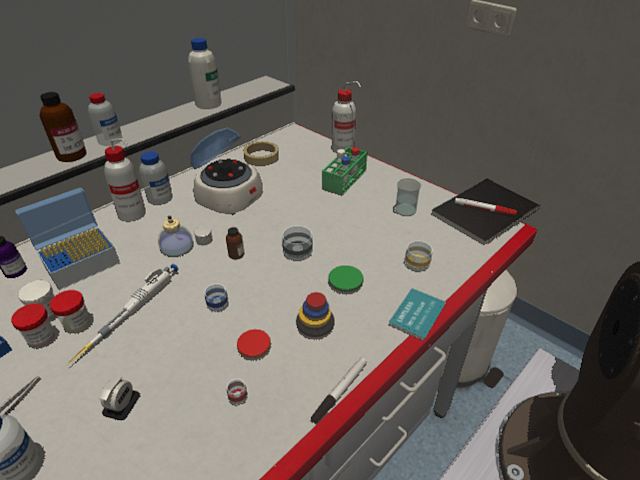

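View pics/top0.png

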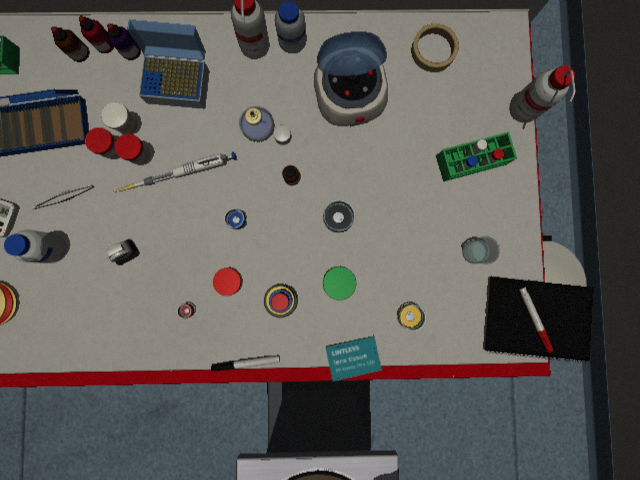

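The top view shows the stack at (281,300) and the pots at: black (338,217), yellow (411,316), blue (235,219), red (186,310). Things that could be taken for the lids:
- red: top of the stack (281,301), or the red disc (227,281), a look-alike of the yellow lid
- black: bottom of the stack, or the green disc (340,283), a look-alike
- other round caps: red jar lids (99,140) and (128,147)

By the description, I want the stack. I'll check it in a close crop.

```bash
cat > h.py <<'E'
import numpy as np, cv2
from bench import manip, grab_frame, get_calibration
def cam(n):
    c=get_calibration(n); K=np.array([[c['fx'],0,c['cx']],[0,c['fy'],c['cy']],[0,0,1.]])
    return K,np.array(c['rvec'],float),np.array(c['tvec'],float)
def ray(n,u,v,z):
    K,r,t=cam(n); R=cv2.Rodrigues(r)[0]; C=-R.T@t
    d=R.T@np.linalg.inv(K)@np.array([u,v,1.]); return C+d*(z-C[2])/d[2]
def proj(n,P):
    K,r,t=cam(n); return cv2.projectPoints(np.array(P,float).reshape(-1,1,3),r,t,K,None)[0].reshape(-1,2)
def circ(x,y,z,r):
    a=np.linspace(0,2*np.pi,72); return np.c_[x+r*np.cos(a),y+r*np.sin(a),0*a+z]
E
python3 - <<'E'
from h import *
t=cv2.imread('pics/top0.png'); s=cv2.imread('pics/scene0.png')
def crop(im,u,v,w=32,k=6): return cv2.resize(im[v-w:v+w,u-w:u+w],None,fx=k/1.5,fy=k/1.5,interpolation=cv2.INTER_CUBIC)
a=np.hstack([crop(t,281,300),crop(t,338,217),crop(t,411,316)])
b=np.hstack([crop(t,235,219),crop(t,186,310),crop(s,315,315)])
cv2.imwrite('pics/crop0.png',np.vstack([a,b]))
for n,u,v,z in [('stack',281,301,.046),('black',338,217,.046),('yellow',411,316,.041),('blue',235,219,.036),('red',186,310,.031),('bot',291,175,.066),('beak',476,250,.07)]:
    print(n,ray('top',u,v,z).round(4))
E
```

```text
stack [0.4587 0.0643 0.046 ]
black [ 0.6199 -0.0486  0.046 ]
yellow [ 0.425  -0.1867  0.041 ]
blue [0.6202 0.1544 0.036 ]
red [0.4438 0.2505 0.031 ]
bot [0.7003 0.0413 0.066 ]
beak [ 0.5496 -0.3092  0.07  ]
```

View pics/crop0.png

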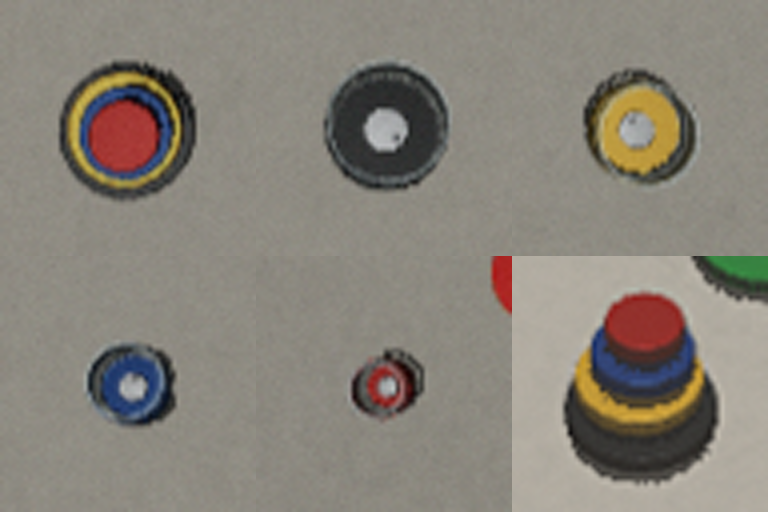

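The crop confirms the stack: red, blue, yellow and black from the top down. The four pots match their tape and pad colours. Next I'll measure precisely and check the result in both views.

```bash
cat > m.py <<'E'
from h import *
def masks(im):
    h=cv2.cvtColor(im,cv2.COLOR_BGR2HSV); H,S,V=cv2.split(h)
    return {'red':((H<8)|(H>172))&(S>130)&(V>60),'yellow':(H>15)&(H<32)&(S>110)&(V>60),'blue':(H>102)&(H<125)&(S>110)&(V>30),'dark':(V<75)}
def blob(m,u,v,w=28):
    z=np.zeros(m.shape,np.uint8); z[v-w:v+w,u-w:u+w]=m[v-w:v+w,u-w:u+w]
    cs,_=cv2.findContours(z,cv2.RETR_EXTERNAL,cv2.CHAIN_APPROX_NONE)
    c=max(cs,key=cv2.contourArea); (x,y),r=cv2.minEnclosingCircle(c); e=cv2.fitEllipse(c)
    return e[0],e[1]
def draw(im,n,L,col=(0,255,0)):
    for (x,y,z,r) in L:
        p=proj(n,circ(x,y,z,r)); cv2.polylines(im,[np.round(p*16).astype(np.int32)],True,col,1,cv2.LINE_AA,4)
E
python3 - <<'E'
from m import *
t=cv2.imread('pics/top0.png'); M=masks(t)
for n,k,u,v,z in [('sred','red',281,301,.064),('sblue','blue',281,301,.048),('syel','yellow',281,301,.032),('sblk','dark',281,301,.011),('pblk','dark',338,217,.007),('pyel','yellow',411,316,.007),('pblue','blue',235,219,.007),('pred','red',186,310,.007)]:
    e=blob(M[k],u,v,24); print(n,np.round(e,1).tolist(),ray('top',*e[0],z).round(4))
E
```

```text
sred [[279.4, 301.6], [16.5, 17.1]] [0.4586 0.0657 0.064 ]
sblue [[279.8, 300.9], [20.6, 21.5]] [0.459  0.0664 0.048 ]
syel [[279.7, 300.0], [27.8, 28.4]] [0.4599 0.0679 0.032 ]
sblk [[280.5, 300.1], [32.1, 33.8]] [0.4585 0.0681 0.011 ]
pblk [[338.3, 216.2], [28.1, 29.4]] [ 0.6264 -0.051   0.007 ]
pyel [[410.0, 315.9], [19.3, 21.5]] [ 0.4221 -0.1913  0.007 ]
pblue [[235.3, 218.8], [12.9, 14.5]] [0.6241 0.1592 0.007 ]
pred [[185.5, 310.3], [6.9, 8.3]] [0.4414 0.2585 0.007 ]
```

```bash
cat > ov.py <<'E'
from m import *
P={'black':(.624,-.0505,.046,.031),'yellow':(.423,-.190,.041,.0255),'blue':(.622,.158,.036,.020),'red':(.442,.256,.031,.0145)}
S=[(.459,.0665,.064,.017),(.459,.0665,.048,.0225),(.459,.0675,.032,.028),(.4585,.068,.016,.0335)]
def panel(n,f,out,L):
    im=cv2.imread(f); k=6; w=32; tiles=[]
    for l in L:
        c=proj(n,[l[0][:3]])[0]; u,v=np.round(c).astype(int)
        big=cv2.resize(im[v-w:v+w,u-w:u+w],None,fx=k,fy=k,interpolation=cv2.INTER_CUBIC)
        for q in l:
            p=(proj(n,circ(*q))-[u-w,v-w]+.5)*k-.5
            cv2.polylines(big,[np.round(p*16).astype(np.int32)],True,(0,255,0),1,cv2.LINE_AA,4)
        tiles.append(cv2.resize(big,(256,256),interpolation=cv2.INTER_AREA))
    while len(tiles)<6: tiles.append(tiles[-1]*0)
    cv2.imwrite(out,np.vstack([np.hstack(tiles[:3]),np.hstack(tiles[3:6])]))
def pl(p): return [p,(p[0],p[1],0,p[3])]
E
python3 - <<'E'
from ov import *
L=[pl(P[k]) for k in P]+[[s for s in S]]
panel('top','pics/top0.png','pics/ovt.png',L); panel('scene','pics/scene0.png','pics/ovs.png',L)
E
```

```text
(no output)
```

View pics/ovt.png

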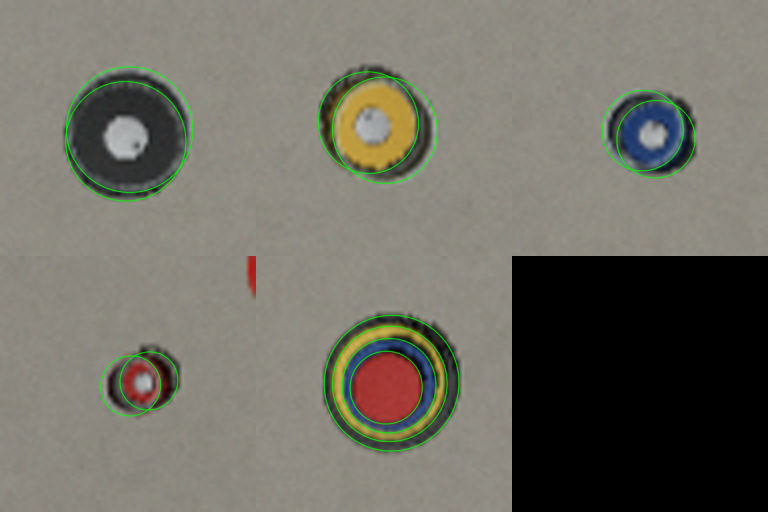

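View pics/ovs.png

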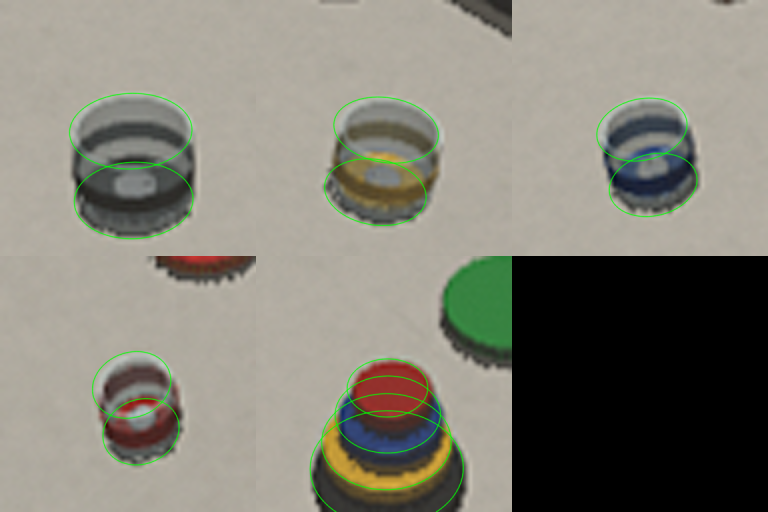

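Run:
```python
from m import *
im=cv2.imread('pics/scene0.png'); t=cv2.imread('pics/top0.png')
def c(im,u,v,w=20,k=10): 
    b=cv2.resize(im[v-w:v+w,u-w:u+w],None,fx=k,fy=k,interpolation=cv2.INTER_NEAREST)
    cv2.putText(b,f"{u-w},{v-w}",(3,14),0,.45,(0,0,255),1); return cv2.resize(b,(266,266),interpolation=cv2.INTER_AREA)
cv2.imwrite('pics/z0.png',np.vstack([np.hstack([c(im,418,256),c(im,217,297),c(im,237,391)]),np.hstack([c(t,411,316),c(t,235,219),c(t,186,310)])]))
```

```text
(no output)
```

View pics/z0.png

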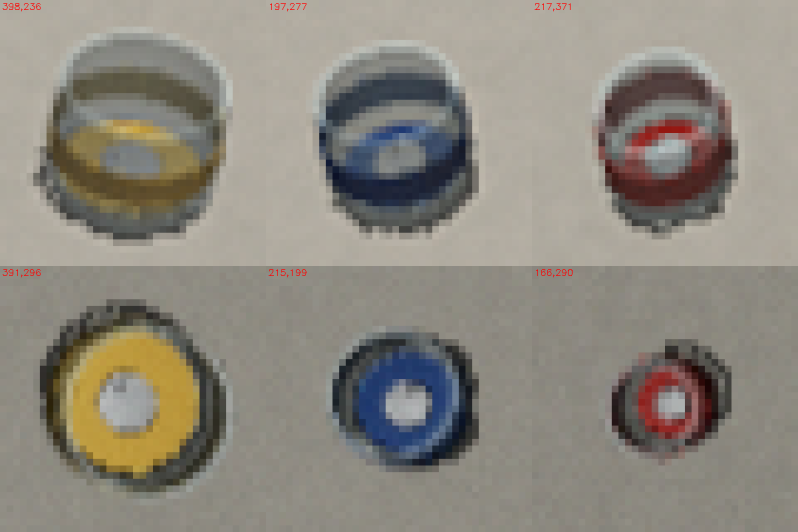

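Run:
```python
from ov import *
for n in('top','scene'):
  for k in P:
    for nm,q in(('rim',P[k]),('base',(P[k][0],P[k][1],0,P[k][3]))):
        p=proj(n,circ(*q)); print(n,k,nm,'u',p[:,0].min().round(1),p[:,0].max().round(1),'v',p[:,1].min().round(1),p[:,1].max().round(1))
print('cam',[(-cv2.Rodrigues(cam(n)[1])[0].T@cam(n)[2]).round(3) for n in('top','scene')])
```

```text
top black rim u 323.1 354.7 v 199.2 230.6
top black base u 322.9 353.0 v 202.9 232.8
top yellow rim u 399.6 425.8 v 303.8 330.4
top yellow base u 396.1 421.1 v 302.5 327.9
top blue rim u 223.0 243.4 v 208.1 228.2
top blue base u 226.7 246.3 v 210.6 230.0
top red rim u 175.7 190.6 v 303.5 318.5
top red base u 180.5 195.0 v 302.5 317.0
scene black rim u 280.9 311.5 v 224.8 243.7
scene black base u 282.1 311.7 v 242.0 261.2
scene yellow rim u 405.0 431.1 v 239.8 256.3
scene yellow base u 402.6 428.0 v 255.2 271.9
scene blue rim u 202.7 225.3 v 283.0 298.8
scene blue base u 205.8 227.8 v 296.8 312.6
scene red rim u 224.6 244.2 v 377.4 394.1
scene red base u 227.2 246.3 v 389.2 405.7
cam [array([ 0.509, -0.01 ,  0.934]), array([0.063, 0.468, 0.644])]
```

>>> {"op": "arm_command", "data": {"commands": [[0,0,0,0,0,-10.4],[0,0,0,0,0,-10.4],[0,0,0,0,0,-10.4],[0,0,0,0,0,-10.4],[0,0,0,0,0,-10.4],[0,0,0,0,0,-10.4],[0,0,0,0,0,-10.4],[0,0,0,0,0,0]], "gripper": 56, "force": 20}}

```text
clock: 1.1
ee_pos: [0.1843, -0.597, 0.2263]
tcp_rot: [-3.141, 0.0, -0.002]
contact_force: [0.2, 1.3, -0.6]
grip_width: 0.611
```

>>> {"op": "arm_command", "data": {"commands": [[20,-35,0,0,0,0],[20,-35,0,0,0,0],[20,-35,0,0,0,0],[20,-35,0,0,0,0],[20,-35,0,0,0,0],[20,-35,0,0,0,0],[20,-35,0,0,0,0],[20,-35,0,0,0,0]]}}

```text
clock: 2.1
ee_pos: [0.3452, -0.316, 0.2267]
tcp_rot: [-3.142, -0.0, -0.006]
contact_force: [0.3, 0.2, -1.1]
grip_width: 0.61
```

>>> {"op": "arm_command", "data": {"commands": [[20,-48,0,0,0,0],[20,-48,0,0,0,0],[20,-48,0,0,0,0],[20,-48,0,0,0,0],[20,-48,0,0,0,0],[15,-48,0,0,0,0],[0,-48,0,0,0,0],[0,-48,0,0,0,0]]}}

```text
clock: 3.1
ee_pos: [0.4598, 0.0683, 0.2267]
tcp_rot: [-3.141, 0.0, -0.006]
contact_force: [1.0, -0.6, 1.1]
grip_width: 0.611
```

>>> {"op": "arm_command", "data": {"commands": [[-0.8,1.8,30,0,0,0],[0,0,30,0,0,0],[0,0,30,0,0,0],[0,0,30,0,0,0],[0,0,26,0,0,0],[0,0,15,0,0,0],[0,0,8,0,0,0],[0,0,4,0,0,0]]}}

```text
clock: 4.1
ee_pos: [0.4593, 0.065, 0.0538]
tcp_rot: [3.142, -0.0, -0.001]
contact_force: [-0.5, -0.1, 0.8]
grip_width: 0.612
```

Run:
```python
from m import *
print(manip.state()['ee_pos'])
a=grab_frame('scene')[:,:,::-1];b=grab_frame('top')[:,:,::-1]
f=lambda i,u,v:cv2.resize(i[v-40:v+40,u-40:u+40],(400,400),interpolation=cv2.INTER_CUBIC)
cv2.imwrite('pics/g1.png',np.hstack([f(a,315,300),f(b,281,300)]))
```

```text
[0.4593431  0.06500047 0.05378086]
```

View pics/g1.png

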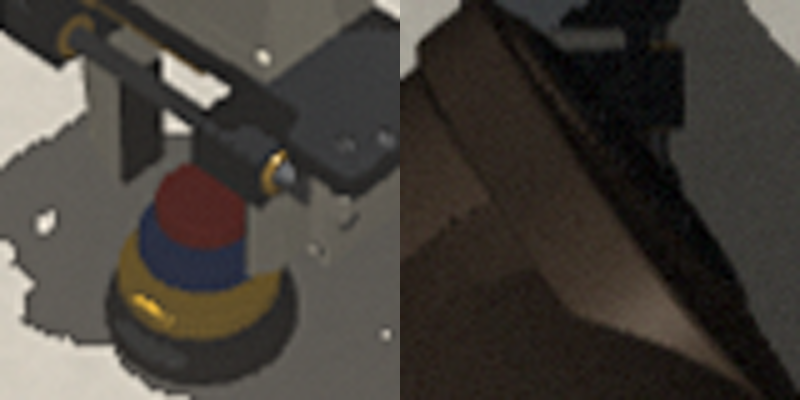

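The fingers straddle the red lid, so I'll close on it.

>>> {"op": "arm_command", "data": {"commands": [[0,-1.2,1.5,0,0,0],[0,0,0,0,0,0],[0,0,0,0,0,0],[0,0,0,0,0,0],[0,0,0,0,0,0],[0,0,0,0,0,0],[0,0,0,0,0,0],[0,0,0,0,0,0]], "gripper": 20}}

```text
clock: 5.2
ee_pos: [0.4593, 0.0661, 0.0524]
tcp_rot: [3.142, -0.0, -0.0]
contact_force: [-0.1, -0.6, 4.5]
grip_width: 0.357
```

>>> {"op": "arm_command", "data": {"commands": [[0,0,-2,0,0,0],[0,0,-4,0,0,0],[0,0,-10,0,0,0],[0,0,-15,0,0,0],[0,0,-20,0,0,0],[0,0,-20,0,0,0],[0,0,-10,0,0,0],[0,0,0,0,0,0]]}}

```text
clock: 6.2
ee_pos: [0.4596, 0.0661, 0.1341]
tcp_rot: [3.142, -0.002, -0.001]
contact_force: [-0.1, 0.3, -1.7]
grip_width: 0.363
```

>>> {"op": "arm_command", "data": {"commands": [[-3,-20,0,0,0,0],[-3,-32,0,0,0,0],[-3,-35,0,0,0,0],[-3,-35,0,0,0,0],[-3,-33,0,0,0,0],[-2.8,-20,0,0,0,0],[0,-12,0,0,0,0],[0,0,0,0,0,0]]}}

```text
clock: 7.2
ee_pos: [0.4412, 0.2534, 0.1328]
tcp_rot: [3.141, 0.001, 0.001]
contact_force: [-0.2, 0.6, -1.1]
grip_width: 0.361
```

```bash
cat > look.py <<'E'
import sys
from m import *
o,u,v,u2,v2=sys.argv[1],*map(int,sys.argv[2:6])
s=manip.state(); print(s['ee_pos'].round(4),s['grip_width'])
a=grab_frame('scene')[:,:,::-1];b=grab_frame('top')[:,:,::-1]
cv2.imwrite('pics/full_s_'+o,a);cv2.imwrite('pics/full_t_'+o,b)
f=lambda i,u,v:cv2.resize(i[max(v-45,0):v+45,u-45:u+45],(400,400),interpolation=cv2.INTER_CUBIC)
cv2.imwrite('pics/'+o,np.hstack([f(a,u,v),f(b,u2,v2)]))
E
python3 look.py g2.png 237 365 281 300
```

```text
[0.4412 0.2534 0.1328] 0.36114460036569523
```

View pics/g2.png

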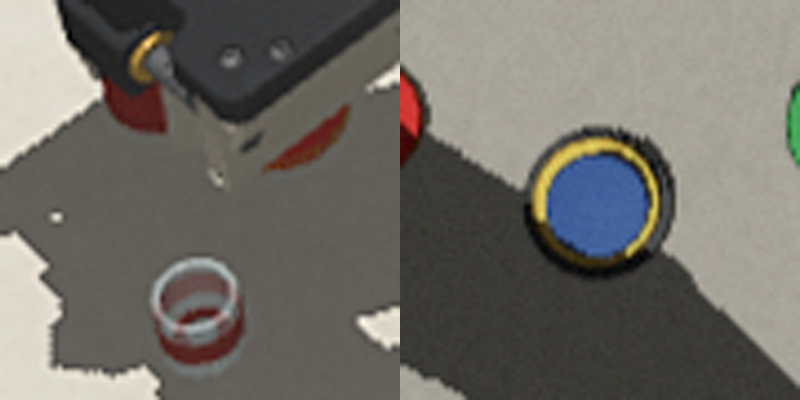

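>>> {"op": "arm_command", "data": {"commands": [[0.5,0,20,0,0,0],[0,0,25,0,0,0],[0,0,20,0,0,0],[0,0,14,0,0,0],[0,0,8,0,0,0],[0,0,4,0,0,0],[0,0,4,0,0,0],[0,0,3,0,0,0]]}}

```text
clock: 8.3
ee_pos: [0.4421, 0.2533, 0.0353]
tcp_rot: [-3.141, -0.001, -0.0]
contact_force: [-0.2, -0.0, 0.4]
grip_width: 0.359
```

```bash
python3 look.py g3.png 237 375 281 300
```

```text
[0.4421 0.2533 0.0353] 0.35911579986843095
```

View pics/g3.png

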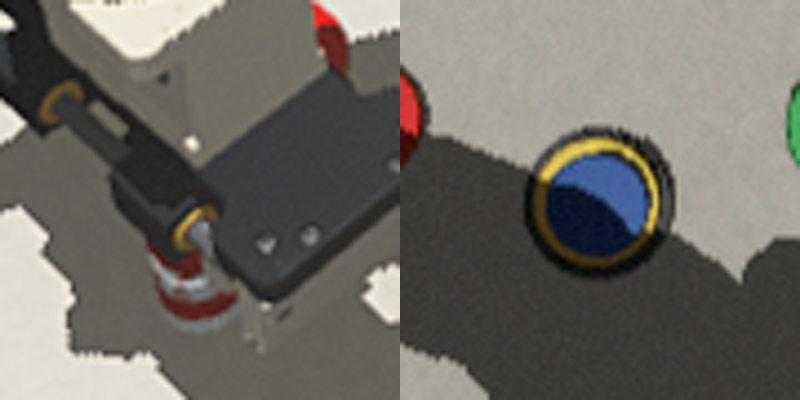

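>>> {"op": "arm_command", "data": {"commands": [[0,0,1.5,0,0,0],[0,0,1.5,0,0,0],[0,0,1.5,0,0,0],[0,0,0,0,0,0],[0,0,0,0,0,0],[0,0,0,0,0,0],[0,0,0,0,0,0],[0,0,0,0,0,0]]}}

```text
clock: 9.4
ee_pos: [0.4419, 0.2531, 0.0307]
tcp_rot: [-3.142, -0.0, -0.001]
contact_force: [-0.7, 0.5, -1.0]
grip_width: 0.36
```

>>> {"op": "arm_command", "data": {"commands": [[0,0,1,0,0,0],[0,0,0,0,0,0],[0,0,0,0,0,0],[0,0,0,0,0,0],[0,0,0,0,0,0],[0,0,0,0,0,0],[0,0,0,0,0,0],[0,0,0,0,0,0]]}}

```text
clock: 10.4
ee_pos: [0.4419, 0.2531, 0.0297]
tcp_rot: [3.142, -0.0, -0.0]
contact_force: [-0.2, 0.6, -0.3]
grip_width: 0.363
```

>>> {"op": "arm_command", "data": {"commands": [[0,0,0,0,0,0],[0,0,0,0,0,0],[0,0,0,0,0,0],[0,0,0,0,0,0],[0,0,-15,0,0,0],[0,0,-25,0,0,0],[0,0,-30,0,0,0],[0,0,-20,0,0,0]], "gripper": 66}}

```text
clock: 11.4
ee_pos: [0.4422, 0.2536, 0.1221]
tcp_rot: [-3.141, -0.002, -0.0]
contact_force: [-0.7, -0.1, -0.4]
grip_width: 0.721
```

>>> {"op": "arm_command", "data": {"commands": [[0,15,0,0,0,0],[3,25,0,0,0,0],[3,35,0,0,0,0],[3,35,0,0,0,0],[3,35,0,0,0,0],[3,25,0,0,0,0],[2,16.5,0,0,0,0],[0,0,0,0,0,0]]}}

```text
clock: 12.4
ee_pos: [0.4581, 0.0644, 0.1191]
tcp_rot: [3.14, 0.001, -0.004]
contact_force: [-1.0, 0.1, 0.2]
grip_width: 0.716
```

```bash
python3 look.py g4.png 237 375 186 310
```

```text
[0.4581 0.0644 0.1191] 0.7158096016370922
```

View pics/g4.png

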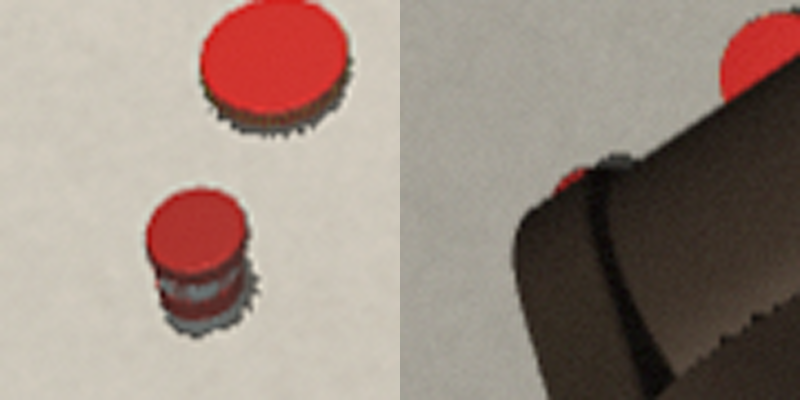

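The red lid sits level on its pot. Next I'll re-measure the stack from the earlier clear view.

Run:
```python
from m import *
t=cv2.imread('pics/full_t_g2.png'); M=masks(t)
for k,z in(('blue',.048),('yellow',.032)):
    e=blob(M[k],280,301,24); print(k,np.round(e,1).tolist(),ray('top',*e[0],z).round(4))
```

```text
blue [[280.0, 300.8], [21.6, 22.3]] [0.4592 0.0661 0.048 ]
yellow [[279.9, 300.1], [26.4, 27.1]] [0.4596 0.0676 0.032 ]
```

>>> {"op": "arm_command", "data": {"commands": [[1,-1.8,10,0,0,0],[0,0,20,0,0,0],[0,0,20,0,0,0],[0,0,15,0,0,0],[0,0,10,0,0,0],[0,0,5,0,0,0],[0,0,3,0,0,0],[0,0,0,0,0,0]]}}

```text
clock: 13.5
ee_pos: [0.46, 0.0684, 0.0369]
tcp_rot: [3.142, -0.0, -0.001]
contact_force: [0.2, 0.8, -0.1]
grip_width: 0.716
```

>>> {"op": "arm_command", "data": {"commands": [[-0.7,2,0.5,0,0,0],[0,0,0,0,0,0],[0,0,0,0,0,0],[0,0,0,0,0,0],[0,0,0,0,0,0],[0,0,0,0,0,0],[0,0,0,0,0,0],[0,0,0,0,0,0]], "gripper": 30}}

```text
clock: 14.5
ee_pos: [0.4592, 0.0663, 0.0363]
tcp_rot: [3.141, -0.0, -0.001]
contact_force: [-0.9, -2.5, 5.3]
grip_width: 0.482
```

>>> {"op": "arm_command", "data": {"commands": [[0,0,-2,0,0,0],[0,0,-4,0,0,0],[0,0,-10,0,0,0],[0,0,-20,0,0,0],[0,0,-25,0,0,0],[0,0,-20,0,0,0],[0,0,-10,0,0,0],[0,0,0,0,0,0]]}}

```text
clock: 15.5
ee_pos: [0.4594, 0.0664, 0.1278]
tcp_rot: [3.142, -0.001, -0.001]
contact_force: [0.1, 0.7, -0.4]
grip_width: 0.482
```

>>> {"op": "arm_command", "data": {"commands": [[12,-7,0,0,0,0],[25,-14,0,0,0,0],[32,-18,0,0,0,0],[32,-18,0,0,0,0],[30,-16.6,0,0,0,0],[20,-11,0,0,0,0],[10,-5,0,0,0,0],[0,0,0,0,0,0]]}}

```text
clock: 16.5
ee_pos: [0.6201, 0.1564, 0.1263]
tcp_rot: [3.142, 0.001, -0.0]
contact_force: [-0.3, -1.1, 0.4]
grip_width: 0.484
```

```bash
python3 look.py g5.png 217 285 281 300
```

```text
[0.6201 0.1564 0.1263] 0.48368857729121206
```

View pics/g5.png

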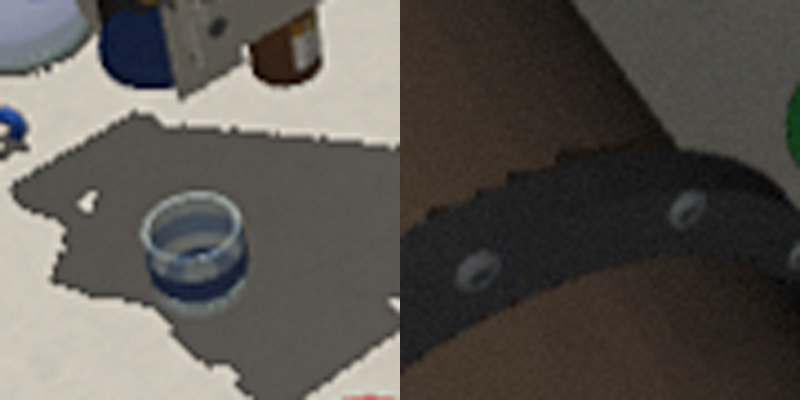

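>>> {"op": "arm_command", "data": {"commands": [[0.4,0,15,0,0,0],[0,0,22,0,0,0],[0,0,22,0,0,0],[0,0,14,0,0,0],[0,0,8,0,0,0],[0,0,5,0,0,0],[0,0,0,0,0,0],[0,0,0,0,0,0]]}}

```text
clock: 17.6
ee_pos: [0.6209, 0.1561, 0.0418]
tcp_rot: [-3.141, -0.001, -0.001]
contact_force: [-0.1, 1.1, -0.9]
grip_width: 0.482
```

>>> {"op": "arm_command", "data": {"commands": [[0,0,1.5,0,0,0],[0,0,1.5,0,0,0],[0,0,1.5,0,0,0],[0,0,0,0,0,0],[0,0,0,0,0,0],[0,0,0,0,0,0],[0,0,0,0,0,0],[0,0,0,0,0,0]]}}

```text
clock: 18.6
ee_pos: [0.6205, 0.1559, 0.0367]
tcp_rot: [3.142, -0.0, -0.0]
contact_force: [-0.6, 0.6, -0.2]
grip_width: 0.482
```

>>> {"op": "arm_command", "data": {"commands": [[0,0,1,0,0,0],[0,0,1,0,0,0],[0,0,0,0,0,0],[0,0,0,0,0,0],[0,0,0,0,0,0],[0,0,0,0,0,0],[0,0,0,0,0,0],[0,0,0,0,0,0]]}}

```text
clock: 19.6
ee_pos: [0.6205, 0.1559, 0.0347]
tcp_rot: [3.142, -0.0, -0.0]
contact_force: [0.1, -0.5, -0.4]
grip_width: 0.486
```

>>> {"op": "arm_command", "data": {"commands": [[0,0,0,0,0,0],[0,0,0,0,0,0],[0,0,0,0,0,0],[0,0,0,0,0,0],[0,0,-15,0,0,0],[0,0,-25,0,0,0],[0,0,-30,0,0,0],[0,0,-20,0,0,0]], "gripper": 78}}

```text
clock: 20.6
ee_pos: [0.6211, 0.1564, 0.1272]
tcp_rot: [-3.141, -0.002, -0.0]
contact_force: [0.7, -0.2, 0.1]
grip_width: 0.845
```

>>> {"op": "arm_command", "data": {"commands": [[-12,7,0,0,0,0],[-25,14,0,0,0,0],[-32,18,0,0,0,0],[-32,18,0,0,0,0],[-30,16,0,0,0,0],[-20,11,0,0,0,0],[-10,5,0,0,0,0],[0,0,0,0,0,0]]}}

```text
clock: 21.6
ee_pos: [0.4589, 0.0665, 0.1245]
tcp_rot: [3.141, 0.001, -0.001]
contact_force: [0.3, -0.3, -0.3]
grip_width: 0.854
```

```bash
python3 look.py g6.png 217 285 235 219
```

```text
[0.4589 0.0665 0.1245] 0.853866234696732
```

View pics/g6.png

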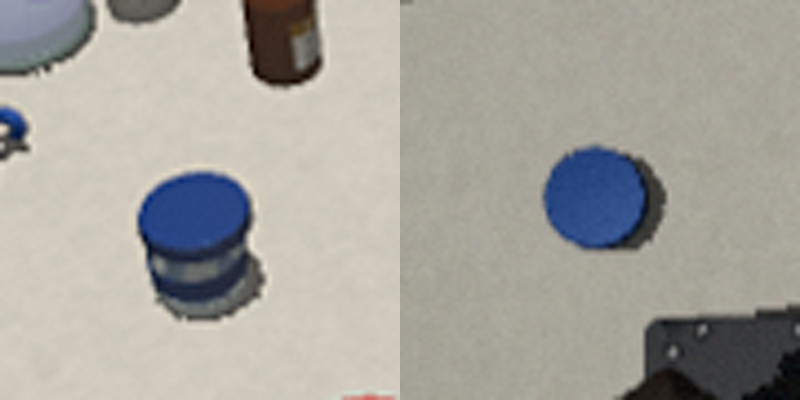

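Blue is home too. Now the yellow lid.

>>> {"op": "arm_command", "data": {"commands": [[0.5,-0.8,15,0,0,0],[0,0,25,0,0,0],[0,0,25,0,0,0],[0,0,18,0,0,0],[0,0,11,0,0,0],[0,0,6,0,0,0],[0,0,3,0,0,0],[0,0,0,0,0,0]]}}

```text
clock: 22.7
ee_pos: [0.4602, 0.0679, 0.0219]
tcp_rot: [-3.142, -0.0, -0.0]
contact_force: [-0.2, -1.0, 0.4]
grip_width: 0.847
```

```bash
python3 look.py g7.png 315 310 281 300
```

```text
[0.4602 0.0679 0.0219] 0.8472140882436765
```

View pics/g7.png

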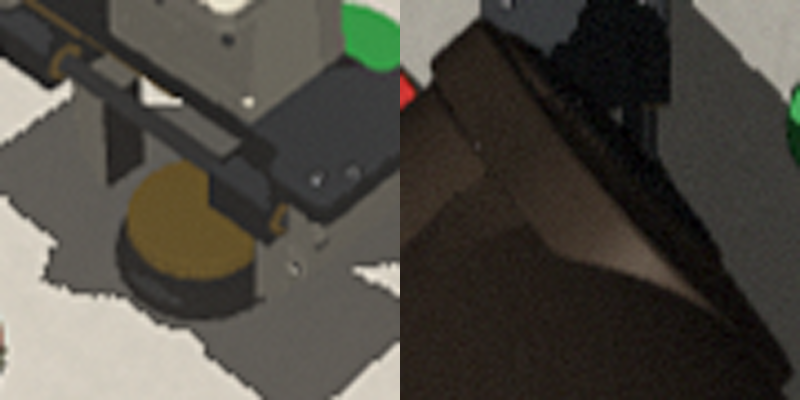

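>>> {"op": "arm_command", "data": {"commands": [[-0.3,0,1.5,0,0,0],[0,0,0,0,0,0],[0,0,0,0,0,0],[0,0,0,0,0,0],[0,0,0,0,0,0],[0,0,0,0,0,0],[0,0,0,0,0,0],[0,0,0,0,0,0]], "gripper": 40}}

```text
clock: 23.8
ee_pos: [0.4597, 0.0678, 0.0203]
tcp_rot: [3.141, -0.0, -0.0]
contact_force: [0.1, -0.6, 2.3]
grip_width: 0.598
```

>>> {"op": "arm_command", "data": {"commands": [[0,0,-2,0,0,0],[0,0,-4,0,0,0],[0,0,-10,0,0,0],[0,0,-20,0,0,0],[0,0,-25,0,0,0],[0,0,-25,0,0,0],[0,0,-15,0,0,0],[0,0,0,0,0,0]]}}

```text
clock: 24.8
ee_pos: [0.4603, 0.0679, 0.1222]
tcp_rot: [-3.142, -0.002, -0.001]
contact_force: [0.7, -0.9, -1.1]
grip_width: 0.599
```

>>> {"op": "arm_command", "data": {"commands": [[-3,18,0,0,0,0],[-5,35,0,0,0,0],[-7,48,0,0,0,0],[-7,48,0,0,0,0],[-7,48,0,0,0,0],[-5,35,0,0,0,0],[-4,26.7,0,0,0,0],[0,0,0,0,0,0]]}}

```text
clock: 25.8
ee_pos: [0.4203, -0.1929, 0.1201]
tcp_rot: [-3.141, 0.002, -0.004]
contact_force: [-0.2, 0.1, -0.5]
grip_width: 0.606
```

```bash
python3 look.py g8.png 418 240 281 300
```

```text
[ 0.4203 -0.1929  0.1201] 0.605501373045118
```

View pics/g8.png

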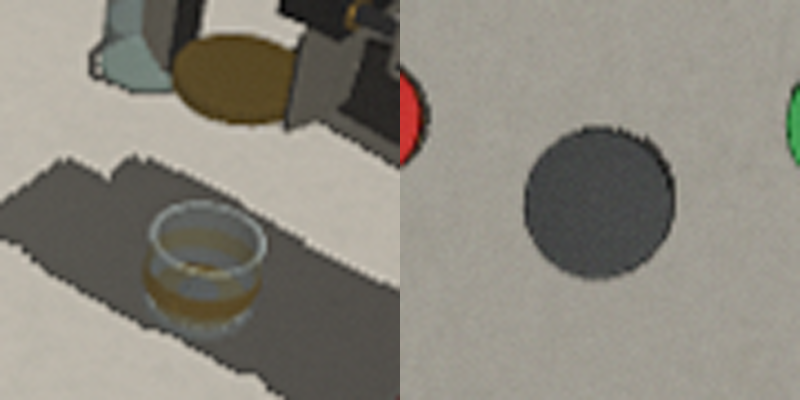

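>>> {"op": "arm_command", "data": {"commands": [[0.8,-1,12,0,0,0],[0,0,20,0,0,0],[0,0,20,0,0,0],[0,0,12,0,0,0],[0,0,7,0,0,0],[0,0,3,0,0,0],[0,0,0,0,0,0],[0,0,0,0,0,0]]}}

```text
clock: 26.9
ee_pos: [0.4227, -0.19, 0.0476]
tcp_rot: [3.141, -0.001, -0.001]
contact_force: [0.2, 0.4, 0.3]
grip_width: 0.598
```

>>> {"op": "arm_command", "data": {"commands": [[-0.5,0.7,1.5,0,0,0],[0,0,1.5,0,0,0],[0,0,1.5,0,0,0],[0,0,1.5,0,0,0],[0,0,1,0,0,0],[0,0,0,0,0,0],[0,0,0,0,0,0],[0,0,0,0,0,0]]}}

```text
clock: 27.9
ee_pos: [0.4219, -0.1906, 0.0403]
tcp_rot: [3.142, -0.0, -0.0]
contact_force: [-0.3, -0.9, 0.4]
grip_width: 0.602
```

>>> {"op": "arm_command", "data": {"commands": [[0,0,0.7,0,0,0],[0,0,0,0,0,0],[0,0,0,0,0,0],[0,0,0,0,0,0],[0,0,0,0,0,0],[0,0,0,0,0,0],[0,0,0,0,0,0],[0,0,0,0,0,0]]}}

```text
clock: 28.9
ee_pos: [0.4219, -0.1906, 0.0395]
tcp_rot: [3.142, 0.0, -0.0]
contact_force: [-0.2, 0.0, 0.4]
grip_width: 0.604
```

>>> {"op": "arm_command", "data": {"commands": [[0,0,0,0,0,0],[0,0,0,0,0,0],[0,0,0,0,0,0],[0,0,0,0,0,0],[0,0,-15,0,0,0],[0,0,-25,0,0,0],[0,0,-25,0,0,0],[0,0,-15,0,0,0]], "gripper": 90}}

```text
clock: 29.9
ee_pos: [0.4224, -0.1907, 0.1214]
tcp_rot: [3.141, -0.002, -0.0]
contact_force: [0.0, -0.1, 0.5]
grip_width: 0.98
```

>>> {"op": "arm_command", "data": {"commands": [[3,-18,0,0,0,0],[5,-35,0,0,0,0],[7,-48,0,0,0,0],[7,-48,0,0,0,0],[7,-48,0,0,0,0],[5,-35,0,0,0,0],[3,-26.5,0,0,0,0],[0,0,0,0,0,0]]}}

```text
clock: 30.9
ee_pos: [0.459, 0.0703, 0.12]
tcp_rot: [-3.141, -0.001, 0.003]
contact_force: [-1.2, -1.0, -0.5]
grip_width: 0.98
```

```bash
python3 look.py g9.png 418 250 411 316
python3 - <<'E'
from m import *
t=cv2.imread('pics/full_t_g8.png'); M=masks(t)
e=blob(M['dark'],280,301,24); print(np.round(e,1).tolist(),ray('top',*e[0],.014).round(4))
E
```

```text
[0.459  0.0703 0.12  ] 0.9802573065678938
[[280.6, 299.8], [31.4, 33.7]] [0.4593 0.0678 0.014 ]
```

View pics/g9.png

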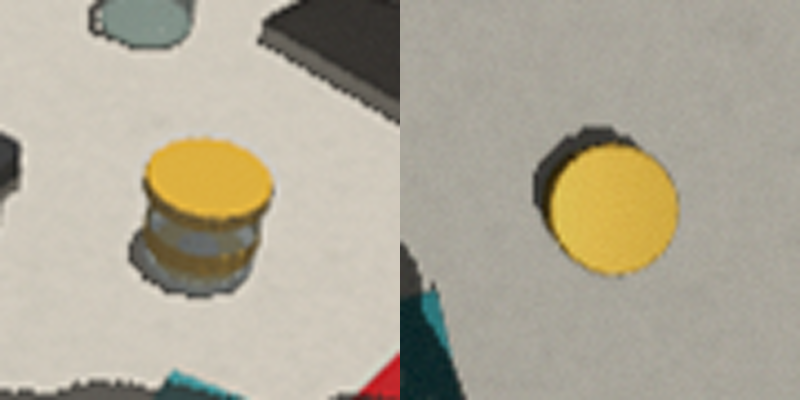

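>>> {"op": "arm_command", "data": {"commands": [[0,1,15,0,0,0],[0,0,25,0,0,0],[0,0,25,0,0,0],[0,0,22,0,0,0],[0,0,12,0,0,0],[0,0,7,0,0,0],[0,0,4,0,0,0],[0,0,0,0,0,0]]}}

```text
clock: 32.0
ee_pos: [0.4592, 0.0669, 0.0097]
tcp_rot: [3.142, -0.0, -0.001]
contact_force: [0.3, -0.0, -0.0]
grip_width: 0.98
```

```bash
python3 look.py g10.png 315 310 281 300
```

```text
[0.4592 0.0669 0.0097] 0.9797570004804133
```

View pics/g10.png

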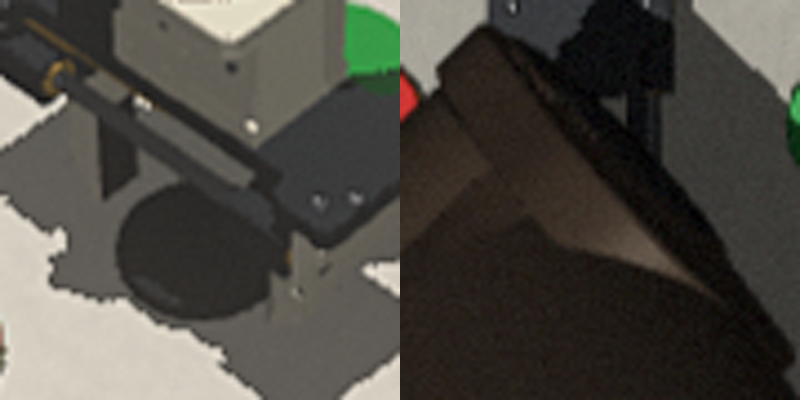

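>>> {"op": "arm_command", "data": {"commands": [[0,-1,3,0,0,0],[0,0,2.5,0,0,0],[0,0,0,0,0,0],[0,0,0,0,0,0],[0,0,0,0,0,0],[0,0,0,0,0,0],[0,0,0,0,0,0],[0,0,0,0,0,0]], "gripper": 50}}

```text
clock: 33.1
ee_pos: [0.459, 0.0679, 0.004]
tcp_rot: [3.142, -0.0, -0.0]
contact_force: [-0.2, 0.1, 0.1]
grip_width: 0.72
```

>>> {"op": "arm_command", "data": {"commands": [[0,0,-2,0,0,0],[0,0,-4,0,0,0],[0,0,-10,0,0,0],[0,0,-20,0,0,0],[0,0,-30,0,0,0],[0,0,-30,0,0,0],[0,0,-20,0,0,0],[0,0,0,0,0,0]]}}

```text
clock: 34.1
ee_pos: [0.46, 0.0681, 0.1217]
tcp_rot: [-3.141, -0.003, -0.001]
contact_force: [0.0, 0.2, 0.4]
grip_width: 0.722
```

>>> {"op": "arm_command", "data": {"commands": [[12,9,0,0,0,0],[25,18,0,0,0,0],[33,24,0,0,0,0],[33,24,0,0,0,0],[31,23,0,0,0,0],[20,14,0,0,0,0],[10,7.5,0,0,0,0],[0,0,0,0,0,0]]}}

```text
clock: 35.1
ee_pos: [0.6228, -0.0523, 0.119]
tcp_rot: [-3.141, 0.001, -0.001]
contact_force: [-0.4, -0.1, -0.5]
grip_width: 0.719
```

>>> {"op": "arm_command", "data": {"commands": [[0,0,10,0,0,0],[0,0,20,0,0,0],[0,0,18,0,0,0],[0,0,12,0,0,0],[0,0,6,0,0,0],[0,0,3,0,0,0],[0,0,0,0,0,0],[0,0,0,0,0,0]]}}

```text
clock: 36.1
ee_pos: [0.6233, -0.0516, 0.0515]
tcp_rot: [3.142, -0.001, -0.001]
contact_force: [-0.3, -0.9, 0.0]
grip_width: 0.721
```

```bash
python3 look.py g11.png 297 235 338 217
```

```text
[ 0.6233 -0.0516  0.0515] 0.72107146344415
```

View pics/g11.png

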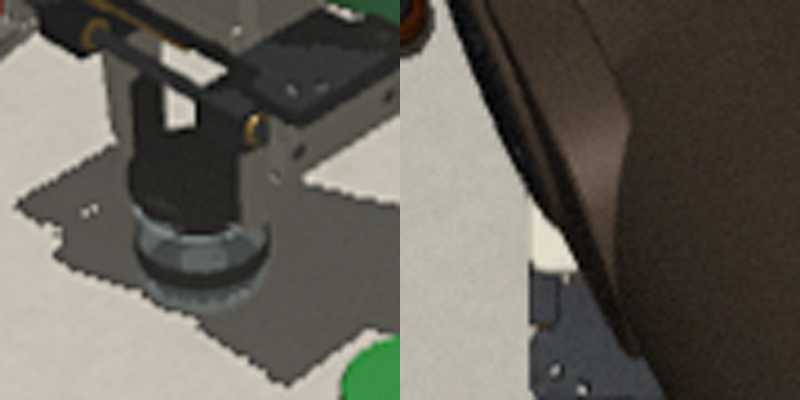

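>>> {"op": "arm_command", "data": {"commands": [[0,0,1.5,0,0,0],[0,0,1.5,0,0,0],[0,0,1.5,0,0,0],[0,0,1.3,0,0,0],[0,0,1,0,0,0],[0,0,0.4,0,0,0],[0,0,0,0,0,0],[0,0,0,0,0,0]]}}

```text
clock: 37.2
ee_pos: [0.6229, -0.0516, 0.0439]
tcp_rot: [3.142, -0.0, -0.0]
contact_force: [0.8, 0.4, -0.4]
grip_width: 0.72
```

>>> {"op": "arm_command", "data": {"commands": [[0,0,0,0,0,0],[0,0,0,0,0,0],[0,0,0,0,0,0],[0,0,0,0,0,0],[0,0,-15,0,0,0],[0,0,-30,0,0,0],[0,0,-35,0,0,0],[0,0,-35,0,0,0]], "gripper": 85}}

```text
clock: 38.2
ee_pos: [0.623, -0.0515, 0.1611]
tcp_rot: [-3.141, -0.001, -0.0]
contact_force: [0.8, -0.2, -0.1]
grip_width: 0.926
```

>>> {"op": "arm_command", "data": {"commands": [[-20,20,-10,0,0,0],[-30,30,-10,0,0,0],[-30,40,-10,0,0,0],[-30,40,0,0,0,0],[-20,40,0,0,0,0],[-10,40,0,0,0,0],[0,40,0,0,0,0],[0,0,0,0,0,0]]}}

```text
clock: 39.2
ee_pos: [0.4819, -0.3055, 0.1895]
tcp_rot: [3.14, -0.0, -0.006]
contact_force: [-0.5, 0.4, 0.2]
grip_width: 0.924
```

>>> {"op": "arm_command", "data": {"commands": [[0,20,0,0,0,0],[0,40,0,0,0,0],[-10,40,0,0,0,0],[-10,40,0,0,0,0],[-10,40,0,0,0,0],[-10,40,0,0,0,0],[0,20,0,0,0,0],[0,0,0,0,0,0]]}}

```text
clock: 40.2
ee_pos: [0.4421, -0.5431, 0.1886]
tcp_rot: [3.141, 0.0, -0.002]
contact_force: [0.3, -0.3, -0.4]
grip_width: 0.932
```

```bash
python3 look.py g12.png 297 235 338 217
python3 - <<'E'
from ov import *
P={'black':(.623,-.0515,.046,.031),'yellow':(.422,-.191,.041,.0255),'blue':(.6205,.156,.036,.020),'red':(.4418,.253,.031,.0145)}
L=[[(p[0],p[1],p[2]+.010,p[3]+.0025),(p[0],p[1],0,p[3])] for p in P.values()]
for n,c in(('top','t'),('scene','s')): panel(n,f'pics/full_{c}_g12.png',f'pics/fin_{c}.png',L)
M=masks(cv2.imread('pics/full_t_g12.png'))
for k in P:
    p=P[k]; u,v=proj('top',[(p[0],p[1],p[2]+.01)])[0].astype(int)
    e=blob(M['dark' if k=='black' else k],u,v,24); print(k,np.round(e[1],1),ray('top',*e[0],p[2]+.01).round(4))
E
```

```text
[ 0.4421 -0.5431  0.1886] 0.9321598740650373
black [33.5 33.6] [ 0.6227 -0.0506  0.056 ]
yellow [28.5 28.8] [ 0.423  -0.1892  0.051 ]
blue [21.8 21.8] [0.6207 0.1553 0.046 ]
red [16.2 16.8] [0.4424 0.2533 0.041 ]
```

View pics/fin_t.png

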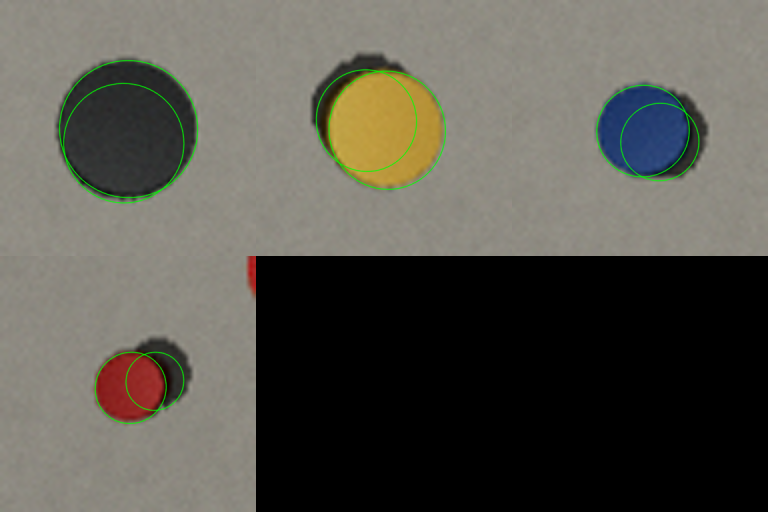

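View pics/fin_s.png

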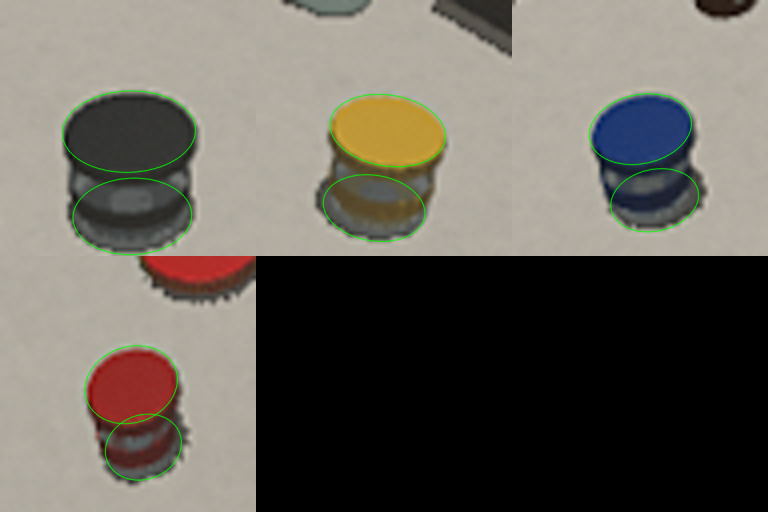

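View pics/full_s_g12.png

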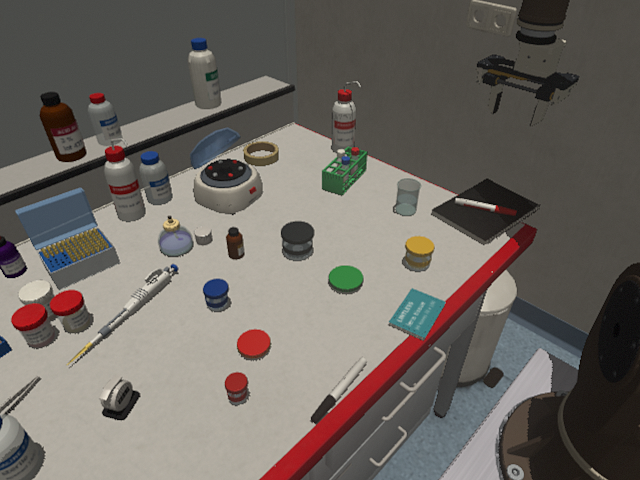

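All four lids' tops match the circles predicted for a lid at home height, in both views and to about 2 mm. The bottle and beaker have not visibly moved. The gripper is clear, so I'm handing in.

Run:
```python
from bench import manip
print(manip.job_done(), manip.state()['clock'])
```

```text
the job is handed in; nothing more can be done
the job is handed in; nothing more can be done
```

I took the stack apart from the top down and closed each of the four pots with its own lid: red, blue, yellow, then black. I handed the job in at about 40 s.

**Last checks:**
- **Seating:** in both views every lid top lies on the circle expected for a level lid at home height. The top-view centres are within about 2 mm of the measured pot positions. No noticeable contact force showed while lowering any lid.
- **Surroundings:** the pots stand where they were. The oil bottle, the beaker and the red and green look-alikes look unmoved by eye. The gripper was well clear at the end.

**Where the checks disagreed:** when I first measured the pots, the two views differed by about 2–3 mm. I shifted the pot positions to suit both views before placing. I could not measure the height or tilt of the seated lids directly; I judged them only from how well the outlines fit.

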